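# Bring the ringed spot of an earring plate under the hand punch and mark it

### The job

Slide the aluminium earring plate across the wooden baseboard of the green hand press until the small red ring on it lies under the point of the punch, then push the red knob down firmly, without straining anything, so that the point marks the metal inside the ring and nowhere else. Let the knob spring back up and leave the plate lying flat there with the ring still under the point; do not disturb the other things on the dressing table.

Things in the scene. Friction and masses are not known exactly. Their poses are not given: they have to be found in the camera images.
- press: Green hand press, fixed. Origin: centre of the underside of its smooth wooden baseboard, 300 (x) x 360 (y) x 10 mm. Column 44 x 40 mm, 110 high, centred at y=+150 (base flange 75 x 50, 6 thick on the board); its arm (34 wide, z 78 to 106) holds the punch guide, a green cylinder 36 mm across at x=0, y=+70, z 52 to 106. Below the guide it is open from -y and both x sides.
- plate: Loose aluminium plate 160 (x) x 100 (y) x 5 mm, about 0.2 kg, flat on the baseboard, friction about 0.2. Origin: centre of its underside; x points to the end with the ring, at first roughly along the press's +y. On its top, centred at x=-45, y=0: a black non-slip rubber pad 60 (x) x 90 (y) x 2 mm; closed fingertips pressing there with 5 to 15 N drag the plate, lagging a few mm. Over 40 N strains it.
- ring_mark (a point): Centre of the red ring (10 mm outside diameter, white inside, black dot), on the plate's top face at x=+55, y=+12, z=+5 mm in the plate's frame. The punch point must strike inside the ring, within 5 mm of its centre.
- punch_tip (a point): The steel punch point, on the vertical punch axis; it rests 12 mm above the plate's top face (17 mm above the board). It is the lower end of the punch, a rod of 10 mm diameter with a cone over its last 9 mm.
- punch_knob_top (a point): Centre of the flat top of the red mushroom knob (44 mm diameter, 118 mm straight above the point; 145 mm above the table at rest), moving with the punch.
- punch (a joint): Travel of the punch, m: 0 up at rest, growing as the knob is pushed down, limit 0.020; the point meets the plate at 0.012. A spring returns it: about 4 N to start, 6 N where the point meets the plate; any further push goes into the plate. A mark needs over 10 N at the point, so some 20 N on the knob; over 40 N at the point is straining.
- bangle: Bystander: gold-toned steel bangle, 68 mm across, 10 mm high, lying flat beyond the board's -y end. Origin under its centre.
- paperweight: Bystander: round green glass paperweight, 72 mm across, 49 mm high, beyond the board's +x side. Origin under its centre.
- hair_roller: Bystander: purple hair roller standing on end, 33 mm across, 62 mm high, beyond the board's +x side. Origin under its centre.
- nail_polish: Bystander: small red nail-polish bottle, 26 mm across, 58 mm high, standing on the baseboard in one of its two corners beside the column. Origin under its centre.
- cream_jar: Bystander: small white cream jar with a gold lid, 40 mm across, 36 mm high, standing on the baseboard in the other corner beside the column. Origin under its centre.
- hair_brush: Bystander: brush 190 mm long, lying on the table beyond the board's +y end.
Not all that is in view belongs to the job. There is more than one size of the plate; the job needs the middle-sized.

How it is judged:
By the outcome, as a careful person would: the job done as asked, in the order asked, and still so for the second after the job is handed in, with the robot touching nothing.
It also fails if it takes over 64 s, if anything falls off the work surface, if the arm or the gripper's body presses on something with over 40 N, if the wrist force passes 120 N, or if a joint passes its speed limit or range.

### The arm

A 7-joint arm with a two-finger parallel gripper is mounted at the origin on the work surface. World frame = base frame: x ahead of the robot, y to its left, z up, the work surface at z = 0. Lengths are in m, angles in rad, forces in N, time in s.
With the tool pointing down it reaches from about 0.4 to 0.85 m from the base axis. Payload 10.4 kg.
Tool frame: the origin (TCP) lies midway between the tips of the shut fingers; the grasp point (between the pads) lies 19 mm behind it; z points along the fingers, y is the line along which they close (so a half turn about z gives the same grasp; the last joint's range is limited). The gripper opens to 85 mm and grips with 20 to 120 N. Pads are 22 mm wide; open, the fingers measure 114 mm over their backs; the gripper's body (76 mm by 85 mm) begins 54 mm behind the grasp point. The pads swing forward as they close: fully open they stand 13 mm farther back than shut.
Start: joints at [-1.145, 0.332, -0.065, 1.46, 0.022, 1.35, -0.088], TCP at [0.271, 0.563, 0.231] pointing down, gripper open.
Joint ranges: [-2.6, 2.6], [-0.5, 2.12], [-1.47, 1.34], [0.16, 2.42], [-1.27, 4.41], [0.06, 2.06], [-2.6, 2.6]. Speed limits (rad/s): [2.22, 2.22, 2.79, 2.79, 3.14, 3.14, 3.14].

### API

Orientations are given as a rotation vector (axis times angle).
In Python, from rig import env gives the robot as it stands.
- The arm moves only by the shell command python3 -m pendant 'ROWS' [FORCE]. ROWS is JSON, one flat list of numbers, 7 for each row, row after row: the turn, a rotation vector about the world's x, y, z in rad, then the shift along the world's x, y, z in cm, then the finger opening in cm, from 0 to 8.54. In form: [wx, wy, wz, dx, dy, dz, claw, wx, wy, wz, dx, dy, dz, claw, ...]. A call has 1 to 12 rows; each row shifts and turns the commanded pose from where the row before left it; what a row does not reach is not made up. A row lasts 1/8 s, in which the tool goes at most 62.5 mm and 10.7 degrees, less where a joint would pass 70% of its speed; a pose out of reach is approached as far as the arm can. A call with a gripper value outside its range is refused whole. The fingers move at their own pace and stop on an object; FORCE is the grip in N (left out, the last holds). Time passes only in rows, so rows that do not move let the fingers close. It gives the time, the measured TCP pose, the force, the opening and the grip force at its end, in the units of the state.
- env.sense(): the state, without advancing time (a new reading comes with each control period).
- env.snapshot(name): name is "scene" or "top"; returns (picture, depth): 400x640x3 uint8, blue, green, red; 400x640 float32, m along the optical axis (not along the pixel's ray), 0 where there is no reading.
- env.camera_info(name): a dict with "fx", "fy", "cx", "cy" (pixels), "pose" (4x4, takes a point from camera to world coordinates). Camera axes: x right, y down, z forward; pixel columns grow to the right and rows downward; lengths in m; the calibration is good to about 2 mm. A picture is of the moment at which its call begins. camera_info takes no time and is no camera call.
- env.job_done(): hands the job in; it is judged then, once.
The state is a dict: "clock": time; "q": joint angles; "qd": joint speeds; "joint_torque": joint torques, N m; "position": TCP position; "ee_rot": TCP orientation; "ft_force": force on the tool from outside, world axes, zero at the start; "moment": the same for the moment, N m; "width": finger opening in m; "gripper_force": force on a finger pad.
Only numpy, scipy, OpenCV 4.12 (cv2) and the standard library are available. Lean on these libraries where they do the work, as an engineer would, in place of code of your own. Each camera call takes 0.05 s, during which the arm holds its last target. There are 200 camera calls.

## Working session

There is one attempt and no reset: what is moved stays moved. The work goes in short steps, Python scripts to look and compute and a shell command to move; the robot and the scene stay as the last step left them, time stands still between calls to the robot, and variables do not carry over. Pictures are saved under pics/ and viewed, at most 10 in all, crops included, and the job is handed in when it is done.

```bash
mkdir -p pics
cat > h.py <<'E'
import numpy as np, cv2
from rig import env
def ray(cam,u,v,z):
    c=env.camera_info(cam);P=np.array(c["pose"])
    d=P[:3,:3]@np.array([(u-c["cx"])/c["fx"],(v-c["cy"])/c["fy"],1.])
    o=P[:3,3];return o+d*(z-o[2])/d[2]
def proj(cam,p):
    c=env.camera_info(cam);P=np.linalg.inv(np.array(c["pose"]))
    q=P[:3,:3]@np.array(p)+P[:3,3];return c["fx"]*q[0]/q[2]+c["cx"],c["fy"]*q[1]/q[2]+c["cy"]
def snap(cam,name):
    im,d=env.snapshot(cam);cv2.imwrite(f"pics/{name}.png",im);return im,d
E
python3 - <<'E'
from h import *
for c in("top","scene"):
    snap(c,c+"0");print(c,env.camera_info(c))
s=env.sense();print(s)
E
```

```text
top {'fx': 489.07442157168106, 'fy': 489.07442157168106, 'cx': 323.60802745573017, 'cy': 195.97709662501555, 'pose': array([[ 0.02788127, -0.9930009 ,  0.11476869,  0.38393957],
       [-0.99931485, -0.03048439, -0.02098887,  0.01709912],
       [ 0.02434062, -0.11410486, -0.99317049,  1.32037895],
       [ 0.        ,  0.        ,  0.        ,  1.        ]])}
scene {'fx': 425.73302475663576, 'fy': 425.73302475663576, 'cx': 320.2177324874816, 'cy': 196.9140283160143, 'pose': array([[-0.17722641,  0.79372163, -0.58189069,  1.11013855],
       [ 0.98402711,  0.15298886, -0.09102229,  0.10551796],
       [ 0.01677644, -0.58872777, -0.80815726,  0.93268163],
       [ 0.        ,  0.        ,  0.        ,  1.        ]])}
{'clock': 0.1, 'q': array([-1.14458801,  0.3328509 , -0.06472368,  1.46083993,  0.02159221,
        1.34990206, -0.08849471]), 'qd': array([ 5.77501173e-04, -1.26520614e-03,  3.39894801e-04, -1.35217742e-03,
        5.66312163e-05,  1.27179331e-03,  4.90820985e-04]), 'joint_torque': array([ 2.04422351e-03, -6.26748919e+01,  4.94826841e-02, -3.92427135e+01,
        1.62609533e-02,  6.98826989e-03,  3.60940717e-07]), 'position': array([0.27102626, 0.56281072, 0.23057748]), 'ee_rot': array([-6.98960285e-01, -3.06259528e+00,  2.01219249e-03]), 'ft_force': array([ 0.78714644, -0.56115526, -0.29144782]), 'moment': array([0.01978624, 0.03903236, 0.04127038]), 'gripper_force': 0.0, 'width': 0.0852371618839843}
```

View pics/top0.png

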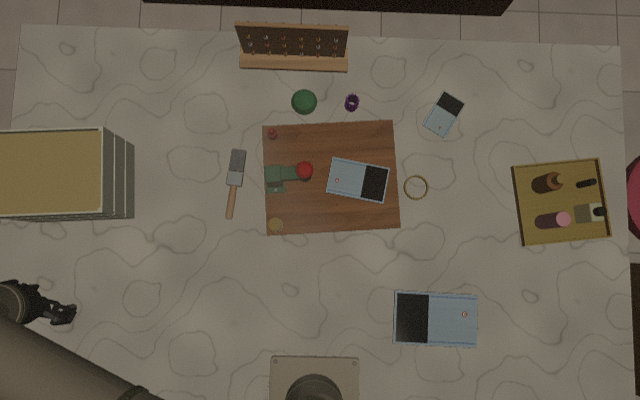

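View pics/scene0.png

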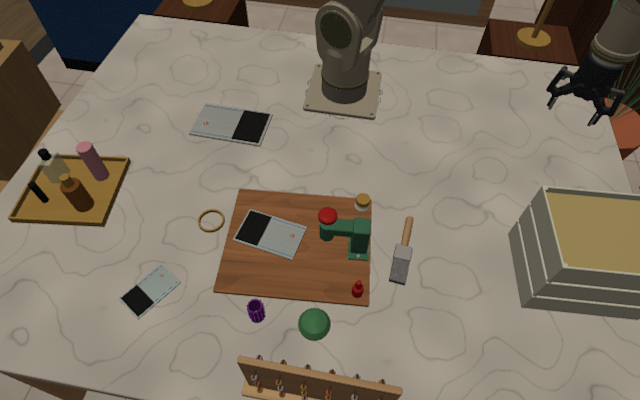

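The top view shows the board at u 263–399, v 121–236. The middle plate is on it at u 327–388, with its ring near (337,180), and the knob is near (304,170). The big and small plates, off the board, are decoys. The scene view agrees: knob (327,215), ring about (292,236).

```bash
cat >> h.py <<'E'
def red(im,box,smin=70,w=False):
    u0,v0,u1,v1=box;c=im[v0:v1,u0:u1].astype(float)
    r=c[...,2]-np.maximum(c[...,0],c[...,1])
    m=(r>smin)
    n,l,st,ce=cv2.connectedComponentsWithStats(m.astype(np.uint8))
    k=1+np.argmax(st[1:,4]); ys,xs=np.nonzero(l==k)
    return xs.mean()+u0,ys.mean()+v0,st[k]
def minrect(mask,box):
    u0,v0,u1,v1=box;m=mask[v0:v1,u0:u1].astype(np.uint8)
    cs,_=cv2.findContours(m,cv2.RETR_EXTERNAL,cv2.CHAIN_APPROX_NONE)
    c=max(cs,key=cv2.contourArea)+np.array([u0,v0]);return c
E
python3 - <<'E'
from h import *
it,_=snap("top","t1");isc,_=snap("scene","s1")
k=red(it,(290,155,320,185),60);print("knob top",k,ray("top",k[0],k[1],.145))
k=red(isc,(312,200,345,230),60);print("knob scene",k,ray("scene",k[0],k[1],.145))
k=red(it,(330,172,345,190),8);print("ring top",k,ray("top",k[0],k[1],.015))
k=red(isc,(284,228,300,244),8);print("ring scene",k,ray("scene",k[0],k[1],.015))
# black pad
for cam,im,box,bb in(("top",it,(320,150,395,210),(255,112,405,243)),("scene",isc,(228,205,312,262),(205,180,380,310))):
    g=im.max(2)
    c=minrect(g<50,box);w=np.array([ray(cam,*p,.017)[:2] for p in c[:,0]])*1000
    print("pad",cam,cv2.minAreaRect(w.astype(np.float32)))
    m=(im[...,0].astype(int)>im[...,2]+5)&(g>70)|(g<50)
    c=minrect(m,box);w=np.array([ray(cam,*p,.015)[:2] for p in c[:,0]])*1000
    print("plate",cam,cv2.minAreaRect(w.astype(np.float32)))
    m=(im[...,2].astype(int)>im[...,0]+20)
    c=minrect(m,bb);w=np.array([ray(cam,*p,.01)[:2] for p in c[:,0]])*1000
    print("board",cam,cv2.minAreaRect(w.astype(np.float32)))
v=np.hstack([cv2.resize(it[150:212,258:392],None,fx=3,fy=3,interpolation=2),cv2.resize(isc[200:262,225:359],None,fx=3,fy=3,interpolation=2)])
v=cv2.convertScaleAbs(v,alpha=1.4)
cv2.imwrite("pics/c1.png",v[:,:800])
E
```

```text
knob top (np.float64(305.5987261146497), np.float64(168.7388535031847), array([  9,   7,  14,  15, 157], dtype=int32)) [0.58510421 0.03793238 0.145     ]
knob scene (np.float64(327.109375), np.float64(214.8671875), array([  6,   7,  19,  17, 256], dtype=int32)) [0.5886623 0.0405883 0.145    ]
ring top (np.float64(336.6666666666667), np.float64(179.8), array([ 5,  6,  4,  5, 15], dtype=int32)) [ 0.57980799 -0.04450703  0.015     ]
ring scene (np.float64(292.0), np.float64(235.21052631578948), array([ 6,  5,  5,  5, 19], dtype=int32)) [ 0.5793165  -0.04612766  0.015     ]
pad top ((574.418701171875, -145.30255126953125), (58.318084716796875, 87.43958282470703), 80.55305480957031)
plate top ((581.7919311523438, -100.8140640258789), (157.11993408203125, 94.97135925292969), 80.37403106689453)
board top ((590.607666015625, -25.781784057617188), (356.8548583984375, 409.4212951660156), 1.6268610954284668)
pad scene ((575.81103515625, -146.8424072265625), (58.093894958496094, 86.91614532470703), 80.41322326660156)
plate scene ((574.6439208984375, -147.39361572265625), (58.220794677734375, 87.10597229003906), 80.41319274902344)
board scene ((585.4833984375, -48.763397216796875), (370.6916809082031, 479.2923583984375), 10.970085144042969)
```

View pics/c1.png

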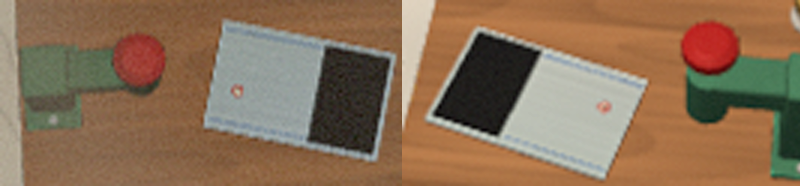

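The crop shows the plate with its rubber pad on the −y side and its ring at the end facing the punch. I'll refine the knob position with a better mask and use the board outline as a cross-check, while starting the transit.

```bash
cat >> h.py <<'E'
def knob(cam,im,box):
    u0,v0,u1,v1=box;h=cv2.cvtColor(im,cv2.COLOR_BGR2HSV);f=im.astype(float)
    m=((f[...,1]<.42*f[...,2])&(f[...,0]<.45*f[...,2])&(f[...,2]>50))
    c=minrect(m,box);return cv2.boundingRect(c),cv2.minEnclosingCircle(c),cv2.fitEllipse(c)
E
python3 - <<'E'
from h import *
it,_=snap("top","t2");isc,_=snap("scene","s2")
for cam,im,box,bb in(("top",it,(285,150,325,190),(258,116,404,240)),("scene",isc,(308,195,350,233),(210,186,376,306))):
    b,c,e=knob(cam,im,box);print(cam,b,c,e)
    print(" wide@.140",[ray(cam,*p,.140).round(4)[:2] for p in(c[0],e[0])])
    f=im.astype(float);m=(f[...,0]<.62*f[...,2])&(f[...,2]>40)
    m=cv2.morphologyEx(m.astype(np.uint8),cv2.MORPH_CLOSE,np.ones((3,3)))
    q=minrect(m,bb);w=np.array([ray(cam,*p,.01)[:2] for p in q[:,0]])*1000
    r=cv2.minAreaRect(w.astype(np.float32));print(" board",r)
    for yaw in (0,):
        a=np.deg2rad(r[2]); a=a-np.pi/2 if r[2]>45 else a
        print(" punch from board",np.array(r[0])+70*np.array([-np.sin(a),np.cos(a)]),np.rad2deg(a))
E
python3 -m pendant '[0,0,0,1.8,-4.2,0,0, 0,0,0,1.8,-4.2,0,0, 0,0,0,1.8,-4.2,0,0, 0,0,0,1.8,-4.2,0,0, 0,0,0,1.8,-4.2,0,0, 0,0,0,1.8,-4.2,0,0, 0,0,0,1.8,-4.2,0,0, 0,0,0,1.8,-4.2,0,0, 0,0,0,1.8,-4.2,0,0, 0,0,0,1.8,-4.2,0,0, 0,0,0,1.8,-4.2,0,0, 0,0,0,1.8,-4.2,0,0]'
```

```text
top (297, 162, 16, 16) ((304.3125, 169.25), 8.202853202819824) ((305.453125, 168.9605255126953), (13.035801887512207, 15.475484848022461), 156.55162048339844)
 wide@.140 [array([0.5846, 0.0411]), array([0.5854, 0.0384])]
 board ((590.2861938476562, -27.486465454101562), (297.7401428222656, 357.8206787109375), 4.951376438140869)
 punch from board [584.24447288  42.25231578] 4.951376438140869
scene (318, 207, 19, 18) ((327.0, 215.0), 9.486932754516602) ((327.1143798828125, 215.4807891845703), (16.823270797729492, 18.456125259399414), 94.0230941772461)
 wide@.140 [array([0.5857, 0.04  ]), array([0.587 , 0.0405])]
 board ((583.46240234375, -29.484573364257812), (318.5955810546875, 358.4623107910156), 5.040798187255859)
 punch from board [577.31184719  40.2446936 ] 5.040798187255859
clock: 1.8
position: [0.4876, 0.0577, 0.2315]
ee_rot: [0.699, 3.062, 0.001]
ft_force: [-0.5, 0.3, -0.7]
width: -0.0
gripper_force: 0.0
```

```bash
python3 -m pendant '[0,0,0,1.74,-4.08,0,0, 0,0,0,1.74,-4.08,0,0, 0,0,0,1.74,-4.08,-1,0, 0,0,0,1.74,-4.08,-3,0, 0,0,0,1.74,-4.08,-4,0, 0,0,0,0,0,-4,0, 0,0,0,0,0,-4,0, 0,0,0,0,0,-2.5,0, 0,0,0,0,0,-1,0, 0,0,0,0,0,0,0]'
```

```text
clock: 3.05
position: [0.5742, -0.1448, 0.0364]
ee_rot: [-0.699, -3.063, 0.0]
ft_force: [-0.5, 0.5, 0.6]
width: 0.0003
gripper_force: 0.0
```

```bash
python3 -m pendant '[0,0,0,0,0,-0.8,0, 0,0,0,0,0,-0.6,0, 0,0,0,0,0,-0.3,0, 0,0,0,0,0,0,0]'; python3 -m pendant '[0,0,0,0,0,-0.2,0, 0,0,0,0,0,-0.1,0, 0,0,0,0,0,0,0]'
```

```text
clock: 3.55
position: [0.5741, -0.1449, 0.0192]
ee_rot: [-0.699, -3.063, -0.0]
ft_force: [-0.4, -1.3, 0.4]
width: 0.0002
gripper_force: 0.0
clock: 3.92
position: [0.5749, -0.1451, 0.0172]
ee_rot: [0.699, 3.061, 0.001]
ft_force: [-0.5, 0.2, 5.8]
width: -0.0
gripper_force: 3.0
```

```bash
python3 -m pendant '[0,0,0,0,0,-0.08,0, 0,0,0,0,0,0,0]'; python3 -m pendant '[0,0,0,0,0.3,0,0, 0,0,0,0.05,0.7,0,0, 0,0,0,0.05,0.7,0,0, 0,0,0,0.05,0.7,0,0, 0,0,0,0.05,0.6,0,0, 0,0,0,0,0,0,0]'
```

```text
clock: 4.18
position: [0.5755, -0.1452, 0.0172]
ee_rot: [0.699, 3.06, 0.001]
ft_force: [-1.3, 1.1, 12.4]
width: 0.0002
gripper_force: 6.1
clock: 4.92
position: [0.5779, -0.1146, 0.0172]
ee_rot: [0.698, 3.06, 0.001]
ft_force: [-0.0, 1.7, 10.2]
width: 0.0001
gripper_force: 5.3
```

```bash
python3 -m pendant '[0,0,0,0,0.5,0,0, 0,0,0,0.03,0.8,0,0, 0,0,0,0.03,0.8,0,0, 0,0,0,0.03,0.8,0,0, 0,0,0,0.03,0.8,0,0, 0,0,0,0.03,0.5,0,0, 0,0,0,0,0,0,0]'
cat > m.py <<'E'
from h import *
import sys
it,_=snap("top",sys.argv[1]);isc,_=snap("scene",sys.argv[1]+"s")
def uv(c,p):return [int(x) for x in proj(c,p)]
print(env.sense()["ft_force"])
w=np.hstack([cv2.resize(it[130:210,270:390],None,fx=3.3,fy=3.3,interpolation=2),cv2.resize(isc[190:270,240:360],None,fx=3.3,fy=3.3,interpolation=2)])
cv2.imwrite(f"pics/{sys.argv[1]}c.png",cv2.convertScaleAbs(w,alpha=1.4))
for cam,im in(("top",it),("scene",isc)):
    x,y=uv(cam,(.583,.015,.015))
    f=im.astype(int)
    m=(f[...,0]>f[...,2]+4)&(f[...,0]>60)&(f[...,0]>f[...,1]-12)
    x0,y0=uv(cam,(.582,-.02,.015));c=minrect(m,(x0-55,y0-40,x0+55,y0+40))
    # ring candidates
    r=f[...,2]-np.maximum(f[...,0],f[...,1])
    mm=np.zeros_like(m);cv2_=np.zeros(m.shape,np.uint8);cv2.drawContours(cv2_,[cv2.convexHull(c)],-1,1,-1)
    mm=(cv2.erode(cv2_,np.ones((3,3)))>0)&(r>8)
    n,l,st,ce=cv2.connectedComponentsWithStats(mm.astype(np.uint8))
    for k in range(1,n):
        if st[k,4]>5:print(cam,"ring?",st[k],ray(cam,*ce[k],.015).round(4))
    print(cam,"plate hull",cv2.minAreaRect(np.array([ray(cam,*p,.015)[:2]*1000 for p in c[:,0]],np.float32)))
E
python3 m.py a
```

```text
clock: 5.8
position: [0.5794, -0.0726, 0.0172]
ee_rot: [0.698, 3.06, 0.002]
ft_force: [0.6, 1.8, 10.8]
width: -0.0004
gripper_force: 5.3
[-0.01492588  1.27162834 10.09229247]
top plate hull ((558.1781005859375, 22.639549255371094), (65.9398193359375, 20.093412399291992), 79.5829086303711)
scene plate hull ((634.1027221679688, -6.812770843505859), (94.19949340820312, 5.0119404792785645), 80.33849334716797)
```

View pics/ac.png

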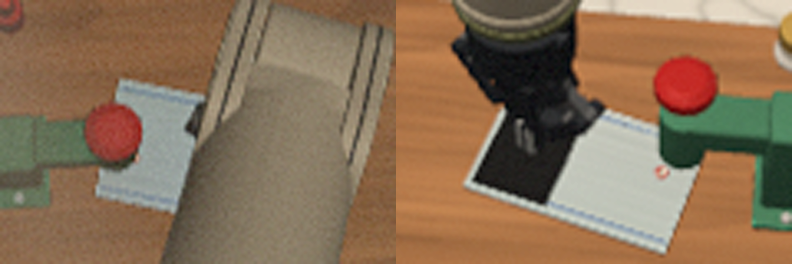

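The plate has moved well. The ring is visible in the scene view near (320,242), partly hidden in the top view beside the knob near (310,178). Next I'll measure it there and take the plate's heading from its edge.

```bash
cat > n.py <<'E'
from h import *
import sys
isc,_=snap("scene",sys.argv[1])
b=[int(a) for a in sys.argv[2:6]]
k=red(isc,b,8);print("ring",k,ray("scene",k[0],k[1],.015))
f=isc.astype(int)
m=(f.min(2)>95)&(f[...,2]<f[...,0]+15)
c=minrect(m,(270,200,350,275));r=cv2.convexHull(c)[:,0]
a=cv2.approxPolyDP(r.reshape(-1,1,2),2.5,True)[:,0]
print([(tuple(p),ray("scene",*map(float,p),.015).round(4)[:2]) for p in a])
E
python3 n.py n1 313 236 328 249
```

```text
ring (np.float64(320.0), np.float64(241.88888888888889), array([ 5,  4,  5,  5, 18], dtype=int32)) [0.58511416 0.02605674 0.015     ]
[((np.int32(270), np.int32(248)), array([ 0.6249, -0.0911])), ((np.int32(303), np.int32(224)), array([ 0.5417, -0.0258])), ((np.int32(318), np.int32(228)), array([0.5463, 0.0139])), ((np.int32(331), np.int32(240)), array([0.5747, 0.052 ])), ((np.int32(321), np.int32(266)), array([0.6497, 0.0401]))]
```

```bash
python3 -m pendant '[0,0,0,0.02,0.4,0,0, 0,0,0,0.02,0.5,0,0, 0,0,0,0.02,0.4,0,0, 0,0,0,0,0.13,0,0, 0,0,0,0,0,0,0]'; python3 n.py n2 319 234 341 250
python3 - <<'E'
from h import *
im=cv2.imread("pics/n2.png")
cv2.imwrite("pics/n2c.png",cv2.convertScaleAbs(cv2.resize(im[195:270,280:380],None,fx=8,fy=8,interpolation=2),alpha=1.4))
for z in(.015,.027,.036):print(z,proj("scene",(.5857,.0403,z)))
E
```

```text
clock: 6.58
position: [0.58, -0.059, 0.0172]
ee_rot: [0.699, 3.059, 0.001]
ft_force: [-1.1, -0.4, 9.5]
width: -0.0003
gripper_force: 5.2
ring (np.float64(338.0833333333333), np.float64(243.91666666666666), array([15,  2,  7, 14, 60], dtype=int32)) [0.58243122 0.07097789 0.015     ]
[((np.int32(338), np.int32(236)), array([0.56  , 0.0673])), ((np.int32(326), np.int32(267)), array([0.6501, 0.0523])), ((np.int32(270), np.int32(248)), array([ 0.6249, -0.0911])), ((np.int32(309), np.int32(225)), array([ 0.5418, -0.0102]))]
0.015 (np.float64(325.62574671609417), np.float64(243.02811601557664))
0.027 (np.float64(325.75820024146424), np.float64(240.57327981358486))
0.036 (np.float64(325.8591681066116), np.float64(238.70198518470139))
```

View pics/n2c.png

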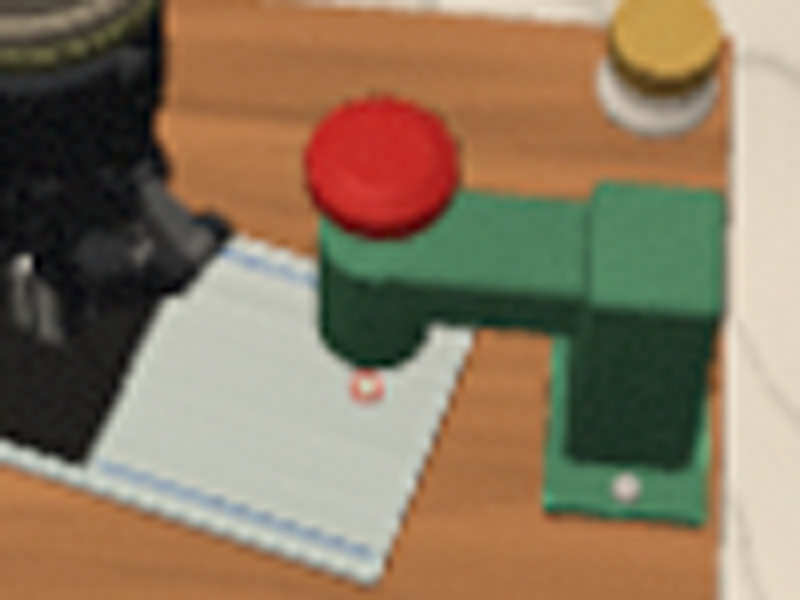

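The scene crop shows the ring centre at about (325.4,242.9). The predicted strike point is (325.6,243.0), and the guide's axis agrees in u. I'll lift off and check again.

```bash
python3 -m pendant '[0,0,0,0,0,0.1,0, 0,0,0,0,0,0.4,0, 0,0,0,0,0,2,0, 0,0,0,0,0,4,0, 0,0,0,0,0,4,0, 0,0,0,0,0,4,0, 0,0,0,0,0,3,0, 0,0,0,0,0,1.5,0, 0,0,0,0,0,0,0]'; python3 n.py n3 321 238 331 248
python3 - <<'E'
from h import *
for p in((.6037,.0421,.062),(.5857,.0223,.062),(.5857,.0583,.062)):print(proj("scene",p))
im=cv2.imread("pics/n3.png");f=im.astype(int)
g=(f[...,1]>f[...,2]*1.25)&(f[...,1]>f[...,0]*1.08)
for v in range(232,243):
    u=np.nonzero(g[v,312:345])[0]+312;print(v,u.min() if len(u) else 0,u.max() if len(u) else 0)
it,_=snap("top","t5");print(env.sense()["ft_force"])
cv2.imwrite("pics/t5c.png",cv2.convertScaleAbs(cv2.resize(it[140:215,255:355],None,fx=8,fy=8,interpolation=2),alpha=1.4))
E
```

```text
clock: 7.75
position: [0.5786, -0.0586, 0.2064]
ee_rot: [0.699, 3.061, 0.001]
ft_force: [-0.2, -0.4, 0.0]
width: 0.0002
gripper_force: 0.0
ring (np.float64(325.45), np.float64(242.9), array([ 2,  3,  5,  5, 20], dtype=int32)) [0.58542309 0.03981106 0.015     ]
[((np.int32(338), np.int32(236)), array([0.56  , 0.0673])), ((np.int32(326), np.int32(267)), array([0.6501, 0.0523])), ((np.int32(270), np.int32(248)), array([ 0.6249, -0.0911])), ((np.int32(300), np.int32(222)), array([ 0.5372, -0.0345]))]
(np.float64(325.6203593630539), np.float64(239.70347356483876))
(np.float64(318.73020332721194), np.float64(231.9334510704061))
(np.float64(333.61179144299985), np.float64(234.36113900462368))
232 320 344
233 320 344
234 320 344
235 320 344
236 320 332
237 321 332
238 321 331
239 323 330
240 324 329
241 0 0
242 0 0
[-0.64542015  0.39448525 -0.50325277]
```

View pics/t5c.png

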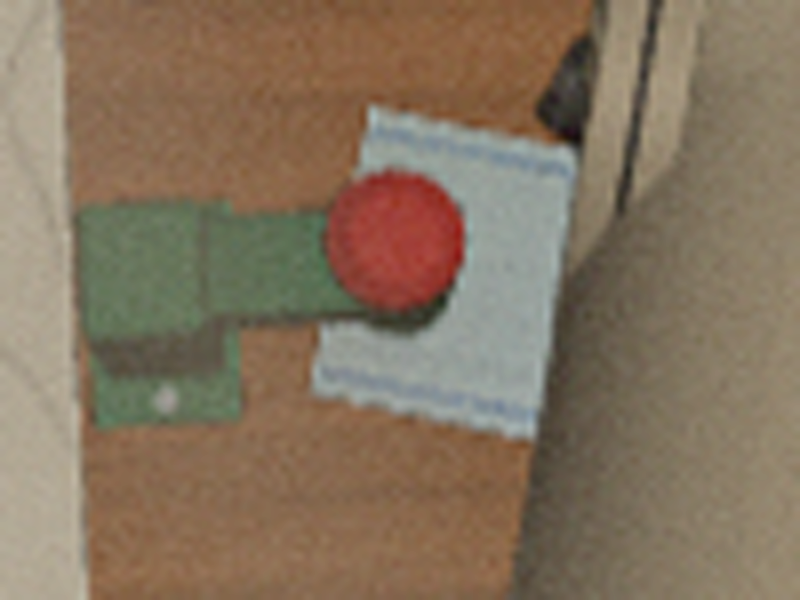

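The ring stayed put, at (325.45,242.9) in the scene view. The top view shows the plate clear of the column and the knob centred near (304,169.5). Moving over the knob.

```bash
python3 -m pendant '[0,0,0,0.1,1.5,0,0, 0,0,0,0.2,2.5,0,0, 0,0,0,0.2,3,0,0, 0,0,0,0.1,2,0,0, 0,0,0,0.1,0.9,-1.5,0, 0,0,0,0,0,-2,0, 0,0,0,0,0,-1.2,0, 0,0,0,0,0,0,0]'
```

```text
clock: 8.85
position: [0.5846, 0.0397, 0.1573]
ee_rot: [-0.7, -3.061, 0.002]
ft_force: [-0.7, 0.3, -0.6]
width: 0.0001
gripper_force: 0.0
```

```bash
python3 -m pendant '[0,0,0,0.1,0,-0.6,0, 0,0,0,0,0,-0.5,0, 0,0,0,0,0,-0.4,0, 0,0,0,0,0,0,0]'; python3 -m pendant '[0,0,0,0,0,-0.3,0, 0,0,0,0,0,-0.3,0, 0,0,0,0,0,-0.2,0, 0,0,0,0,0,0,0]'
```

```text
clock: 9.35
position: [0.5864, 0.0404, 0.1438]
ee_rot: [0.699, 3.062, 0.0]
ft_force: [-1.3, 1.2, 4.3]
width: -0.0002
gripper_force: 2.1
clock: 9.85
position: [0.5865, 0.0404, 0.1357]
ee_rot: [0.699, 3.062, 0.0]
ft_force: [-1.5, -1.0, 6.0]
width: 0.0
gripper_force: 2.9
```

```bash
python3 -m pendant '[0,0,0,0,0,-0.2,0, 0,0,0,0,0,-0.1,0, 0,0,0,0,0,0,0]'; python3 -m pendant '[0,0,0,0,0,-0.1,0, 0,0,0,0,0,0,0]'
```

```text
clock: 10.22
position: [0.5865, 0.0404, 0.133]
ee_rot: [0.699, 3.062, 0.001]
ft_force: [-2.4, -0.7, 6.7]
width: 0.0001
gripper_force: 3.9
clock: 10.48
position: [0.5865, 0.0403, 0.1324]
ee_rot: [0.699, 3.062, 0.001]
ft_force: [-5.4, -0.1, 13.2]
width: 0.0001
gripper_force: 6.1
```

```bash
python3 -m pendant '[0,0,0,0,0,-0.1,0, 0,0,0,0,0,-0.08,0, 0,0,0,0,0,0,0, 0,0,0,0,0,0,0]'
```

```text
clock: 10.98
position: [0.5866, 0.0404, 0.1317]
ee_rot: [0.699, 3.062, 0.002]
ft_force: [-8.6, -1.2, 21.5]
width: 0.0
gripper_force: 10.8
```

```bash
python3 -m pendant '[0,0,0,0,0,-0.07,0, 0,0,0,0,0,0,0, 0,0,0,0,0,0,0]'; python3 -m pendant '[0,0,0,0,0,0.2,0, 0,0,0,0,0,0.4,0, 0,0,0,0,0,0.4,0, 0,0,0,0,0,0.6,0, 0,0,0,0,0,1,0, 0,0,0,0,0,3,0, 0,0,0,0,0,3,0, 0,0,0,0,0,2,0, 0,0,0,-1,-4,0,0, 0,0,0,-1,-5,0,0, 0,0,0,-1,-5,0,0, 0,0,0,0,0,0,0]'; python3 n.py n6 321 238 331 248
python3 - <<'E'
from h import *
it,_=snap("top","t6")
im=cv2.imread("pics/n6.png")
v=np.hstack([cv2.resize(it[110:245,255:405],(400,360),interpolation=2),cv2.resize(im[215:255,300:344],(396,360),interpolation=2)])
cv2.imwrite("pics/f6.png",cv2.convertScaleAbs(v,alpha=1.4))
E
```

```text
clock: 11.35
position: [0.5867, 0.0405, 0.1314]
ee_rot: [0.699, 3.062, 0.002]
ft_force: [-10.7, -0.4, 25.2]
width: 0.0004
gripper_force: 12.7
clock: 12.85
position: [0.555, -0.1044, 0.2356]
ee_rot: [0.71, 3.06, -0.001]
ft_force: [-0.5, 0.9, -0.1]
width: -0.0002
gripper_force: 0.0
ring (np.float64(325.45), np.float64(242.9), array([ 2,  3,  5,  5, 20], dtype=int32)) [0.58542309 0.03981106 0.015     ]
[((np.int32(338), np.int32(236)), array([0.56  , 0.0673])), ((np.int32(326), np.int32(267)), array([0.6501, 0.0523])), ((np.int32(270), np.int32(248)), array([ 0.6249, -0.0911])), ((np.int32(300), np.int32(222)), array([ 0.5372, -0.0345]))]
```

View pics/f6.png

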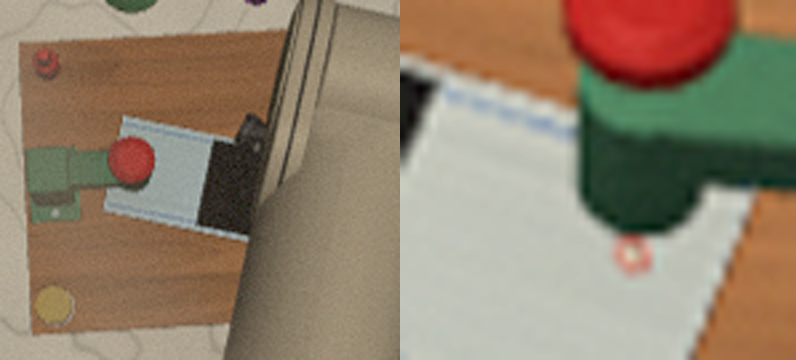

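The knob is back up, the ring is still at (325.45,242.9), and the bottle and jar are where they were. The robot is clear of everything.

```bash
python3 -c "
from rig import env
print(env.job_done())"
```

```text
the job is handed in; nothing more can be done
None
```

I slid the plate until the ring lay under the punch, to within about 1–2 mm by the cameras, pushed the knob to 25 N (about 19 N at the point) and let it spring back, then handed the job in at about 13 s. The ring did not move during the press; I did not see the mark itself, and no verdict came back.

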